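# Find the rocking corner of the tank plate and shim it

### The job

The white base plate for the shrimp tank rocks on one of its four corners: press down on the corners with a fingertip until you find the one that dips, then push the orange shim beside that corner straight in until its tab lies flat against the edge of the plate. Press that same corner once more to see that it is firm now, and draw clear. Leave the other three shims as they are, pick nothing up and disturb nothing else, not even the dish standing on the plate.

Things in the scene. Friction and masses are not known exactly. Their poses are not given: they have to be found in the camera images.
- plate: The tank's base plate: level white plastic plate 180 x 220 x 8 mm on a grey foam mat. Origin at the centre of its underside, 12 mm above the board; x axis (180 mm side) points roughly away from the robot, y axis (220 mm side) roughly left, z up. Its top is 20 mm above the board. It cannot slide or turn; the foam lets it rock about its middle and springs it level again.
- mat: The foam mat, 100 x 130 x 12 mm, hidden under the plate, origin at the centre of its underside. Between mat and plate edge a hidden cork pad stands under each plate corner. Three pads carry their corner firmly (it gives less than 1 mm); one, a different one each time, is packed flat: its corner looks like the others but dips 4 to 5 mm under about 4.5 N, onto its shim's thin nose, and springs back when let go.
- corner_near_left (a point): Point on the plate's top face near its near left corner, 22 mm in from both edges (plate frame x -68, y +88 mm): a good place to press.
- corner_near_right (a point): Point on the plate's top face near its near right corner, 22 mm in from both edges (plate frame x -68, y -88 mm): a good place to press.
- corner_far_left (a point): Point on the plate's top face near its far left corner, 22 mm in from both edges (plate frame x +68, y +88 mm): a good place to press.
- corner_far_right (a point): Point on the plate's top face near its far right corner, 22 mm in from both edges (plate frame x +68, y -88 mm): a good place to press.
- shim_near_left (a joint): Travel (m) of the orange shim at the near left corner: 0 at the start, its tab standing 20 mm out from the plate's left edge; 0.020 when pushed in with the tab flat against the edge (hard stop). At a firm corner the shim butts against the good pad and cannot go in; at the rocking corner it slides in under 2 to 3 N, stays where it is left, and then carries the corner.
- shim_near_left_tab (a point): Centre of the outer face of that shim's upright tab, 12 mm above the board. The tab is 30 mm wide (along the plate's x), 8 mm thick and stands from 1 to 22 mm above the board, 66 mm from the middle of the plate's left edge. It is pushed in along the plate's y axis, towards -y.
- shim_near_right (a joint): Travel (m) of the orange shim at the near right corner: 0 at the start, its tab standing 20 mm out from the plate's right edge; 0.020 when pushed in with the tab flat against the edge (hard stop). At a firm corner the shim butts against the good pad and cannot go in; at the rocking corner it slides in under 2 to 3 N, stays where it is left, and then carries the corner.
- shim_near_right_tab (a point): Centre of the outer face of that shim's upright tab, 12 mm above the board. The tab is 30 mm wide (along the plate's x), 8 mm thick and stands from 1 to 22 mm above the board, 66 mm from the middle of the plate's right edge. It is pushed in along the plate's y axis, towards +y.
- shim_far_left (a joint): Travel (m) of the orange shim at the far left corner: 0 at the start, its tab standing 20 mm out from the plate's left edge; 0.020 when pushed in with the tab flat against the edge (hard stop). At a firm corner the shim butts against the good pad and cannot go in; at the rocking corner it slides in under 2 to 3 N, stays where it is left, and then carries the corner.
- shim_far_left_tab (a point): Centre of the outer face of that shim's upright tab, 12 mm above the board. The tab is 30 mm wide (along the plate's x), 8 mm thick and stands from 1 to 22 mm above the board, 66 mm from the middle of the plate's left edge. It is pushed in along the plate's y axis, towards -y.
- shim_far_right (a joint): Travel (m) of the orange shim at the far right corner: 0 at the start, its tab standing 20 mm out from the plate's right edge; 0.020 when pushed in with the tab flat against the edge (hard stop). At a firm corner the shim butts against the good pad and cannot go in; at the rocking corner it slides in under 2 to 3 N, stays where it is left, and then carries the corner.
- shim_far_right_tab (a point): Centre of the outer face of that shim's upright tab, 12 mm above the board. The tab is 30 mm wide (along the plate's x), 8 mm thick and stands from 1 to 22 mm above the board, 66 mm from the middle of the plate's right edge. It is pushed in along the plate's y axis, towards +y.
- dish: Bystander: round glass feeding dish, 60 mm across, 16 mm high, standing on the middle of the plate. Origin at the centre of its underside.
- tub: Bystander: closed green flake tub, 68 mm across, 82 mm high. Origin at the centre of its underside.
- cave: Bystander: grey ceramic shrimp cave, 95 x 64 x 50 mm. Origin at the centre of its underside.
- tweezer: Bystander: stainless planting tweezer lying flat, 263 mm long, 6 mm high. Origin near its middle, on the board; tips to its +x.
- magnet: Bystander: white algae magnet with a ridge grip, 52 x 32 x 30 mm, standing just outside the plate's left edge between the two left shims. Origin at the centre of its underside.
- jar: Bystander: small closed jar with a blue cap, 44 mm across, 58 mm high. Origin at the centre of its underside.
- drawers_drawer0_handle (a point): Knob of the top tray of the white plastic drawer unit (200 x 170 x 190 mm, fixed) at the right of the board; the tray may stand a little open.

How it is judged:
By the outcome, as a careful person would: the job done as asked, in the order asked, and still so for the second after the job is handed in, with the robot touching nothing.
It also fails if it takes over 64 s, if anything falls off the work surface, if the arm or the gripper's body presses on something with over 40 N, if the wrist force passes 120 N, or if a joint passes its speed limit or range.

### The arm

A 6-joint arm with a two-finger parallel gripper is mounted at the origin on the work surface. World frame = base frame: x ahead of the robot, y to its left, z up, the work surface at z = 0. Lengths are in m, angles in rad, forces in N, time in s.
With the tool pointing down it reaches from about 0.425 to 0.95 m from the base axis. Payload 3.5 kg.
Tool frame: the origin (TCP) lies between the finger pads; the fingertips stand 14 mm ahead of it and the grasp point (between the pads) lies 5 mm behind it; z points along the fingers, y is the direction in which the jaws open and shut (so a half turn about z gives the same grasp; the last joint's range is limited). The gripper opens to 85 mm and grips with 20 to 120 N. Pads are 22 mm wide; open, the fingers measure 114 mm over their backs; the gripper's body (76 mm by 85 mm) begins 54 mm behind the grasp point. The pads swing forward as they close: fully open they stand 13 mm farther back than shut.
Start: joints at [1.015, 0.286, 1.577, -0, 1.279, -0.15], TCP at [0.266, 0.62, 0.245] pointing down, gripper open.
Joint ranges: [-2.77, 2.77], [-0.9, 2.22], [0.21, 2.48], [-1.53, 4.67], [0.24, 2.81], [-2.84, 2.84]. Speed limits (rad/s): [2.79, 2.79, 3.14, 3.14, 3.14, 3.14].

### API

Orientations are given as a unit quaternion [x, y, z, w].
In Python, from plant import ctrl gives the robot as it stands. The module is installed in compiled form; this text tells all that it offers.
- The arm moves only by the tool servo_tool, never from a script. Its argument "increments" is text: rows parted by semicolons, each of 7 numbers parted by spaces: the turn, a rotation vector about the tool's x, y, z in rad, then the shift along the tool's x, y, z in cm, then the finger opening in cm, from 0 to 8.54. In form: ax ay az dx dy dz claw; .... A call has 1 to 10 rows; each row is the pose to reach, as a shift and turn from the pose commanded when the call began, along the tool's axes at that moment; what a row does not reach only later rows make up. A row lasts 1/12 s, in which the tool goes at most 41.7 mm and 7.16 degrees, less where a joint would pass 70% of its speed; a pose out of reach is approached as far as the arm can. A call with a gripper value outside its range is refused whole. The fingers move at their own pace and stop on an object; "grip_force" is the grip in N (left out, the last holds). Time passes only in rows, so rows that repeat a pose let the fingers close. It gives the time, the measured TCP pose, the force and the opening at its end, in the units of the state.
- ctrl.get_state(): the state, without advancing time (a new reading comes with each control period).
- ctrl.read_camera(name): name is "scene" or "top" or "wrist"; returns (picture, depth): 400x640x3 uint8, red, green, blue; 400x640 float32, m along the optical axis (not along the pixel's ray), 0 where there is no reading.
- ctrl.camera_info(name): a dict with "camera_matrix" (3x3 intrinsics, pixels), "world_to_cam" (4x4, takes a point from world to camera coordinates). Camera axes: x right, y down, z forward; pixel columns grow to the right and rows downward; lengths in m; the calibration is good to about 2 mm. A picture is of the moment at which its call begins: read the wrist's pose just before it. camera_info takes no time and is no camera call; for the wrist camera it gives the pose at the moment of the call.
- ctrl.sign_off(): hands the job in, once; it reports no verdict.
The state is a dict: "time": time; "qpos": joint angles; "dq": joint speeds; "joint_efforts": joint torques, N m; "eef_pos": TCP position; "tcp_rot": TCP orientation; "contact_force": force on the tool from outside, world axes, zero at the start; "wrist_torque": the same for the moment, N m; "opening": opening from 0.0 (shut) to 1.0 (fully open).
Only numpy, scipy, OpenCV 4.12 (cv2) and the standard library are available. Lean on these libraries where they do the work, as an engineer would, in place of code of your own. Each camera call takes 0.05 s, during which the arm holds its last target.

## Working session

There is one attempt and no reset: what is moved stays moved. The work goes in short steps, Python scripts to look and compute and a tool call to move; the robot and the scene stay as the last step left them, time stands still between calls to the robot, and variables do not carry over. Pictures are saved under pics/ and viewed, and the job is handed in when it is done.

Besides the shell and the picture viewer there is one more tool, called after ">>>" in YAML: its name, and indented under it one key for each argument. servo_tool: Moves the arm, as the interface text tells. Its arguments: {"type":"object","properties":{"increments":{"type":"string"},"grip_force":{"type":"number"}},"required":["increments"]}

```bash
mkdir -p pics
python3 - <<'E'
from plant import ctrl
import cv2,numpy as np
s=ctrl.get_state();print(s)
for n in["top","scene"]:
    im,d=ctrl.read_camera(n);i=ctrl.camera_info(n)
    print(n,i);cv2.imwrite(f"pics/{n}0.png",im[:,:,::-1]);np.savez(f"{n}0.npz",im=im,d=d,K=i["camera_matrix"],T=i["world_to_cam"])
E
```

```text
{'time': 0.0, 'qpos': array([ 1.01496639e+00,  2.87203480e-01,  1.57818139e+00,  7.20532158e-06,
        1.27856434e+00, -1.49961259e-01]), 'dq': array([-1.12845053e-03, -1.14242332e-03, -2.85441428e-05, -6.40587468e-04,
        4.23884752e-04,  1.11681979e-04]), 'joint_efforts': array([ 1.05745883e-03, -4.06000364e+01, -2.92615181e+01, -1.43444977e-04,
        5.93526711e-03, -4.43350530e-06]), 'eef_pos': array([0.26611921, 0.61965496, 0.24391953]), 'tcp_rot': array([ 2.01545199e-01,  9.79478506e-01, -1.10447600e-03, -4.10468484e-04]), 'contact_force': array([-0.35444224, -0.21165432, -0.3038306 ]), 'wrist_torque': array([-0.01794922, -0.03628808, -0.01224943]), 'opening': 0.9993464765731699}
top {'camera_matrix': array([[444.49107098,   0.        , 321.95480866],
       [  0.        , 444.49107098, 199.42276997],
       [  0.        ,   0.        ,   1.        ]]), 'world_to_cam': array([[-0.00368314, -0.99979194, -0.02006249, -0.02261108],
       [-0.99288391,  0.00604428, -0.11893282,  0.55204376],
       [ 0.11902934,  0.01948168, -0.99269959,  1.28528877],
       [ 0.        ,  0.        ,  0.        ,  1.        ]])}
scene {'camera_matrix': array([[474.45620106,   0.        , 309.22770688],
       [  0.        , 474.45620106, 199.49882418],
       [  0.        ,   0.        ,   1.        ]]), 'world_to_cam': array([[-0.5484243 ,  0.83619004,  0.0041243 ,  0.33868929],
       [ 0.56747329,  0.37579704, -0.73263268, -0.19969984],
       [-0.61417005, -0.39945313, -0.68061174,  1.55486246],
       [ 0.        ,  0.        ,  0.        ,  1.        ]])}
```

View pics/top0.png

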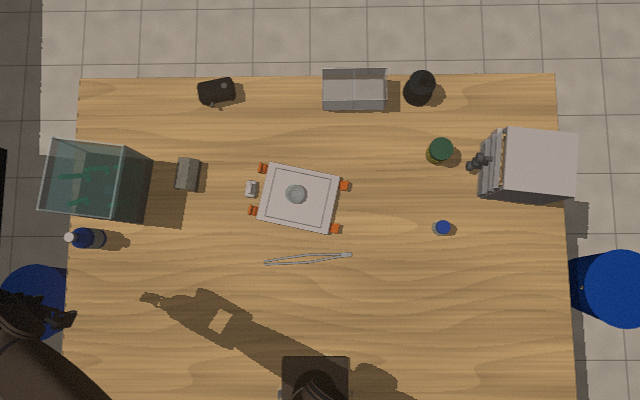

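View pics/scene0.png

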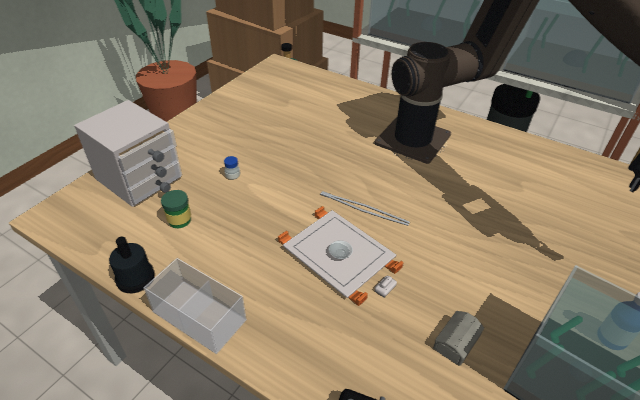

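The top view shows the plate with corners near (270,162), (342,177), (329,235) and (257,220), and four orange tabs. The magnet is at (251,188) and the dish at (296,194). Now I'll measure them.

```bash
cat > h.py <<'E'
import numpy as np,cv2
def ray(K,T,uv,z):
    uv=np.atleast_2d(uv).astype(float);R=T[:3,:3];c=-R.T@T[:3,3]
    d=np.c_[uv,np.ones(len(uv))]@np.linalg.inv(K).T@R
    return c+d*((z-c[2])/d[:,2])[:,None]
def proj(K,T,P):
    q=np.atleast_2d(P)@T[:3,:3].T+T[:3,3];q=q@K.T;return q[:,:2]/q[:,2:]
def analyse(im,K,T,roi):
    x0,y0,x1,y1=roi
    hsv=cv2.cvtColor(im,cv2.COLOR_RGB2HSV)
    M=np.zeros(im.shape[:2],np.uint8);M[y0:y1,x0:x1]=255
    w=((hsv[...,1]<40)&(hsv[...,2]>130)).astype(np.uint8)*255&M
    w=cv2.morphologyEx(w,cv2.MORPH_OPEN,np.ones((3,3)))
    cs,_=cv2.findContours(w,cv2.RETR_EXTERNAL,cv2.CHAIN_APPROX_NONE)
    c=max(cs,key=cv2.contourArea)
    P=ray(K,T,c[:,0],0.020)[:,:2]
    r=cv2.minAreaRect((P*1000).astype(np.float32));print("plate rect mm",r);print(cv2.boxPoints(r))
    o=((hsv[...,0]>3)&(hsv[...,0]<14)&(hsv[...,1]>180)).astype(np.uint8)*255&M
    n,l,st,ce=cv2.connectedComponentsWithStats(o)
    for i in range(1,n):
        if st[i,4]>8: print("or",st[i],ce[i],ray(K,T,ce[i],0.018)[0]*1000)
    return r
E
python3 - <<'E'
from h import *
for n,roi in(("top",(235,150,360,245)),("scene",(270,200,410,310))):
    f=np.load(n+"0.npz");print(n);analyse(f["im"],f["K"],f["T"],roi)
f=np.load("top0.npz")
for nm,uv,z in(("tub",(440,150),.08),("jar",(443,228),.058),("tw",(265,262),.005),("tw2",(351,254),.005),("magnet",(251,187),.03),("dish",(296,194),.036)):print(nm,ray(f["K"],f["T"],uv,z))
c=f["im"][140:270,230:370];cv2.imwrite("pics/crop.png",cv2.resize(c[:,:,::-1],None,fx=5,fy=4.5,interpolation=cv2.INTER_CUBIC))
E
```

```text
top
plate rect mm ((560.1482543945312, 46.948822021484375), (217.77719116210938, 178.04971313476562), 77.53528594970703)
[[449.71948  -40.158195]
 [623.5724   -78.58814 ]
 [670.577    134.05585 ]
 [496.72412  172.48578 ]]
or [258 163   4   9  22] [259.59090909 167.09090909] [653.62682642 163.84228181  18.        ]
or [262 164   6  10  39] [264.38461538 168.23076923] [650.00451183 149.21759629  18.        ]
or [339 181  10  10  75] [343.30666667 184.96      ] [597.10664311 -89.40308781  18.        ]
or [248 205  10  11  62] [252.66129032 210.06451613] [522.81027228 182.98054154  18.        ]
or [330 223   9  10  67] [334.23880597 227.79104478] [468.49459178 -61.24515915  18.        ]
scene
plate rect mm ((562.4141235351562, 50.937843322753906), (220.98236083984375, 178.95144653320312), 77.5279541015625)
[[451.18787  -37.622444]
 [625.9163   -76.26939 ]
 [673.6404   139.49814 ]
 [498.91193  178.14508 ]]
or [315 207  11  11  79] [319.5443038  212.40506329] [475.88450927 -59.87803635  18.        ]
or [278 231  13  13  91] [283.62637363 237.31868132] [602.81467655 -87.67865405  18.        ]
or [385 260  17  13 128] [393.9140625 265.7265625] [531.83490679 187.27350206  18.        ]
or [349 291  18  15 152] [358.09210526 297.15131579] [659.12289983 159.45846009  18.        ]
tub [[ 0.68759021 -0.36691028  0.08      ]]
jar [[ 0.46417735 -0.37296369  0.058     ]]
tw [[0.36813252 0.14599656 0.005     ]]
tw2 [[ 0.39090737 -0.11073631  0.005     ]]
magnet [[0.59096771 0.18687805 0.03      ]]
dish [[0.56819899 0.05155655 0.036     ]]
```

View pics/crop.png

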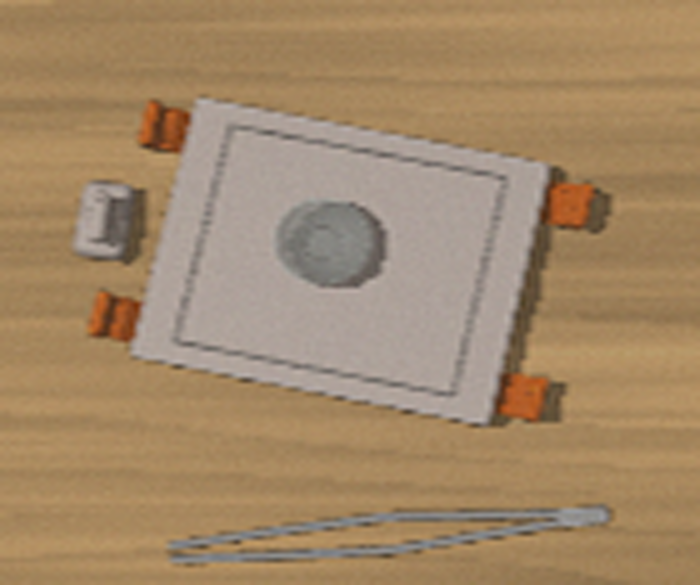

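```bash
cat >> h.py <<'E'
from scipy.spatial.transform import Rotation as Ro
C=np.array([.561,.049]);YAW=np.deg2rad(-12.47)
def W(px,py):
    c,s=np.cos(YAW),np.sin(YAW);return np.array([C[0]+c*px-s*py,C[1]+s*px+c*py])
def delta(px,py,z):
    from plant import ctrl
    s=ctrl.get_state();R=Ro.from_quat(s["tcp_rot"])
    xy=W(px,py);t=np.r_[xy,z]
    # goal: tool y = plate y, z down
    c,sn=np.cos(YAW),np.sin(YAW)
    G=Ro.from_matrix(np.array([[-c,-sn,0],[-sn,c,0],[0,0,-1]]))
    print("target",t,"rotvec",(R.inv()*G).as_rotvec().round(4),"shift cm",(R.inv().apply(t-s["eef_pos"])*100).round(2))
    print("t",s["time"],"f",s["contact_force"].round(2),"pos",s["eef_pos"].round(4),"op",round(s["opening"],3),"q6",s["qpos"].round(2))
E
python3 -c "
from h import *
for p in((-.068,.088),(.068,.088),(.068,-.088),(-.068,-.088)):print(W(*p))
delta(-.068,.088,.060)"
```

```text
[0.51360587 0.14960714]
[0.64639752 0.12024088]
[ 0.60839413 -0.05160714]
[ 0.47560248 -0.02224088]
target [0.51360587 0.14960714 0.06      ] rotvec [-0.0021 -0.0005 -0.1882] shift cm [-41.3  -33.38  18.46]
t 0.1 f [ 0.01  0.37 -0.51] pos [0.2662 0.6197 0.244 ] op 1.0 q6 [ 1.01  0.29  1.58  0.    1.28 -0.15]
```

>>> servo_tool:
  increments: "0 0 -0.05 -3 -2.4 1 0; 0 0 -0.1 -6 -4.9 2 0; 0 0 -0.15 -9 -7.3 3 0; 0 0 -0.188 -12 -9.7 4 0; 0 0 -0.188 -15 -12.1 5 0; 0 0 -0.188 -18 -14.5 6 0; 0 0 -0.188 -21 -17 7 0; 0 0 -0.188 -24 -19.4 8 0; 0 0 -0.188 -27 -21.8 9 0; 0 0 -0.188 -30 -24.2 10 0"
  grip_force: 20

```text
time: 0.93
eef_pos: [0.4467, 0.2776, 0.1446]
tcp_rot: [0.109, 0.994, -0.0, -0.0]
contact_force: [0.3, 0.4, 0.3]
opening: -0.001
```

```bash
python3 -c "
from h import *
delta(-.068,.088,.060)"
```

```text
target [0.51360587 0.14960714 0.06      ] rotvec [-0.0002 -0.0003  0.0001] shift cm [ -9.3  -11.05   8.46]
t 0.9333 f [0.32 0.42 0.31] pos [0.4467 0.2776 0.1446] op -0.001 q6 [ 0.36  0.07  2.02  0.    1.05 -0.99]
```

>>> servo_tool:
  increments: "0 0 0 -2.4 -2.8 1 0; 0 0 0 -4.8 -5.6 2 0; 0 0 0 -7 -8.4 4 0; 0 0 0 -9.3 -11 6 0; 0 0 0 -9.3 -11.05 8 0; 0 0 0 -9.3 -11.05 9.5 0; 0 0 0 -9.3 -11.05 10 0; 0 0 0 -9.3 -11.05 10 0; 0 0 0 -9.3 -11.05 10 0"

```text
time: 1.68
eef_pos: [0.5134, 0.1517, 0.0455]
tcp_rot: [0.108, 0.994, -0.0, -0.0]
contact_force: [-0.1, -0.9, 1.5]
opening: 0.001
```

Run:
```python
from h import *
from plant import ctrl
delta(-.068,.088,.036)
i=ctrl.camera_info("wrist");im,d=ctrl.read_camera("wrist");np.savez("w1.npz",im=im,d=d,K=i["camera_matrix"],T=i["world_to_cam"])
cv2.imwrite("pics/w1.png",im[:,:,::-1])
```

```text
target [0.51360587 0.14960714 0.036     ] rotvec [-0.0001 -0.0002  0.0004] shift cm [-0.07 -0.2   0.95]
t 1.6833 f [-0.12 -0.92  1.54] pos [0.5134 0.1517 0.0455] op 0.001 q6 [ 0.1   0.24  2.04  0.    0.86 -1.26]
```

View pics/w1.png

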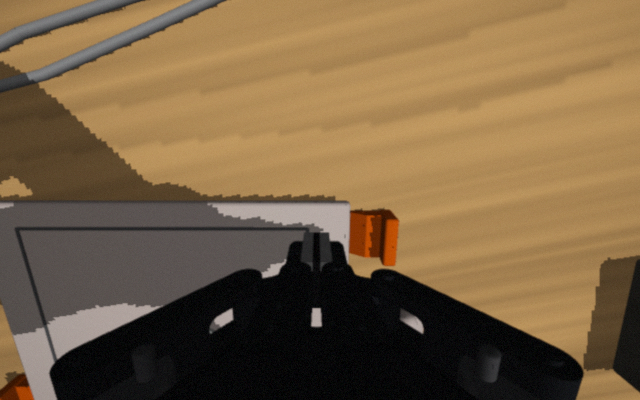

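Run:
```python
from h import *
f=np.load("w1.npz")
print(ray(f["K"],f["T"],[(350,202),(20,202)],.020),"pred",W(-.09,.11))
print(f["d"][230,340])
```

```text
[[ 0.49676266  0.17521104  0.02      ]
 [ 0.45606395 -0.00915434  0.02      ]] pred [0.4968753  0.17583857]
0.16385224
```

>>> servo_tool:
  increments: "0 0 0 0 -0.15 0.4 0; 0 0 0 0 -0.2 0.8 0; 0 0 0 0 -0.2 0.9 0; 0 0 0 0 -0.2 0.9 0; 0 0 0 0 -0.2 0.9 0"

```text
time: 2.15
eef_pos: [0.513, 0.1496, 0.0364]
tcp_rot: [0.109, 0.994, -0.0, 0.0]
contact_force: [-0.2, -0.5, 0.7]
opening: 0.003
```

The pose estimate agrees with the wrist view to within 1 mm. Now pressing the near left corner in 1 mm steps.

>>> servo_tool:
  increments: "0 0 0 0 0 0.1 0; 0 0 0 0 0 0.2 0; 0 0 0 0 0 0.25 0; 0 0 0 0 0 0.25 0; 0 0 0 0 0 0.25 0"

```text
time: 2.57
eef_pos: [0.5131, 0.1495, 0.034]
tcp_rot: [0.109, 0.994, 0.0, 0.0]
contact_force: [-0.8, 0.1, 1.4]
opening: -0.003
```

>>> servo_tool:
  increments: "0 0 0 0 0 0.1 0; 0 0 0 0 0 0.1 0; 0 0 0 0 0 0.1 0"

```text
time: 2.82
eef_pos: [0.5131, 0.1495, 0.0339]
tcp_rot: [0.109, 0.994, -0.0, -0.0]
contact_force: [-3.7, -1.2, 7.6]
opening: -0.0
```

>>> servo_tool:
  increments: "0 0 0 0 0 -1 0; 0 0 0 0 -0 -2 0; 0 0 0 0 -4 -2 0; 0 0 0 0 -8 -2 0; 0 0 0 0 -12 -2 0; 0 0 0 0 -15.5 -2 0; 0 0 0 0 -17.6 -1.6 0; 0 0 0 0 -17.6 -0.7 0; 0 0 0 0 -17.6 -0.3 0; 0 0 0 0 -17.6 -0.3 0"

```text
time: 3.65
eef_pos: [0.4743, -0.0219, 0.0351]
tcp_rot: [0.109, 0.994, 0.0, -0.001]
contact_force: [-0.2, 0.1, -0.7]
opening: -0.003
```

```bash
python3 -c "
from h import *
delta(-.068,-.088,.034)"
```

```text
target [ 0.47560248 -0.02224088  0.034     ] rotvec [ 0.0004 -0.0019 -0.0005] shift cm [-0.13 -0.01  0.11]
t 3.65 f [-0.17  0.09 -0.68] pos [ 0.4743 -0.0219  0.0351] op -0.003 q6 [-0.26  0.14  2.19  0.    0.81 -1.61]
```

>>> servo_tool:
  increments: "0 0 0 0 0 0.05 0; 0 0 0 0 0 0.1 0; 0 0 0 0 0 0.15 0; 0 0 0 0 0 0.2 0; 0 0 0 0 0 0.2 0; 0 0 0 0 0 0.2 0"

```text
time: 4.15
eef_pos: [0.4752, -0.0221, 0.034]
tcp_rot: [0.108, 0.994, 0.0, 0.0]
contact_force: [-0.3, 1.3, 0.5]
opening: -0.002
```

>>> servo_tool:
  increments: "0 0 0 0 0 0.1 0; 0 0 0 0 0 0.1 0; 0 0 0 0 0 0.1 0"

```text
time: 4.4
eef_pos: [0.4753, -0.0222, 0.0339]
tcp_rot: [0.109, 0.994, 0.0, -0.0]
contact_force: [-2.7, 2.0, 7.8]
opening: 0.002
```

Near right is firm as well. Next, far right (+x of the plate is tool −x, 13.6 cm).

>>> servo_tool:
  increments: "0 0 0 0 0 -1 0; 0 0 0 0 0 -2 0; 0 0 0 -4 0 -2 0; 0 0 0 -8 0 -2 0; 0 0 0 -11.5 0 -2 0; 0 0 0 -13.6 0 -1.6 0; 0 0 0 -13.6 0 -0.7 0; 0 0 0 -13.6 0 -0.3 0; 0 0 0 -13.6 0 -0.2 0; 0 0 0 -13.6 0 -0.2 0"

```text
time: 5.23
eef_pos: [0.6059, -0.0512, 0.0339]
tcp_rot: [0.109, 0.994, 0.0, -0.001]
contact_force: [0.4, 0.3, 0.3]
opening: -0.0
```

>>> servo_tool:
  increments: "0 0 0 0 0 0.05 0; 0 0 0 0 0 0.1 0; 0 0 0 0 0 0.15 0; 0 0 0 0 0 0.15 0; 0 0 0 0 0 0.15 0"

```text
time: 5.65
eef_pos: [0.6077, -0.0517, 0.0336]
tcp_rot: [0.109, 0.994, -0.0, 0.0]
contact_force: [0.1, 0.6, 0.8]
opening: 0.001
```

>>> servo_tool:
  increments: "0 0 0 0 0 0.1 0; 0 0 0 0 0 0.1 0; 0 0 0 0 0 0.1 0"

```text
time: 5.9
eef_pos: [0.6079, -0.0518, 0.0325]
tcp_rot: [0.109, 0.994, -0.0, 0.0]
contact_force: [-0.6, -0.2, 1.6]
opening: 0.003
```

>>> servo_tool:
  increments: "0 0 0 0 0 0.1 0; 0 0 0 0 0 0.1 0; 0 0 0 0 0 0.1 0"

```text
time: 6.15
eef_pos: [0.608, -0.0518, 0.0316]
tcp_rot: [0.109, 0.994, -0.0, 0.0]
contact_force: [-0.4, -0.0, 3.0]
opening: 0.002
```

>>> servo_tool:
  increments: "0 0 0 0 0 0.1 0; 0 0 0 0 0 0.2 0; 0 0 0 0 0 0.2 0; 0 0 0 0 0 0.2 0"

```text
time: 6.48
eef_pos: [0.6081, -0.0519, 0.0297]
tcp_rot: [0.109, 0.994, -0.0, 0.0]
contact_force: [-0.9, 0.2, 4.8]
opening: -0.0
```

Far right dips 4.3 mm under 4.8 N, so it's the rocking corner. I'll lift and move outside its tab, then look.

>>> servo_tool:
  increments: "0 0 0 0 0 -1 0; 0 0 0 0 0 -2.5 0; 0 0 0 0 0 -4 0; 0 0 0 0.2 -3 -5 0; 0 0 0 0.2 -6 -5 0; 0 0 0 0.2 -8.5 -5 0; 0 0 0 0.2 -8.5 -5 0; 0 0 0 0.2 -8.5 -5 0; 0 0 0 0.2 -8.5 -5 0"

```text
time: 7.23
eef_pos: [0.5871, -0.1339, 0.079]
tcp_rot: [0.109, 0.994, 0.0, -0.0]
contact_force: [-0.3, 1.2, -0.0]
opening: 0.002
```

Run:
```python
from h import *
from plant import ctrl
delta(.066,-.172,.023)
i=ctrl.camera_info("wrist");im,d=ctrl.read_camera("wrist");np.savez("w2.npz",im=im,d=d,K=i["camera_matrix"],T=i["world_to_cam"])
cv2.imwrite("pics/w2.png",im[:,:,::-1])
f=ctrl.get_state()
for nm,P in(("tab out",(.066,-.138)),("corner",(.09,-.11)),("corner n",(-.09,-.11))):print(nm,proj(i["camera_matrix"],i["world_to_cam"],np.r_[W(*P),.022]))
```

```text
target [ 0.58830332 -0.13319366  0.023     ] rotvec [ 0.0006 -0.0008 -0.0006] shift cm [-0.1   0.09  5.6 ]
t 7.2333 f [-0.31  1.24 -0.01] pos [ 0.5871 -0.1339  0.079 ] op 0.002 q6 [-0.39  0.32  1.87  0.    0.96 -1.75]
tab out [[365.8213723  220.48281581]]
corner [[402.94749506 251.79363576]]
corner n [[429.00399399 -44.73447841]]
```

View pics/w2.png

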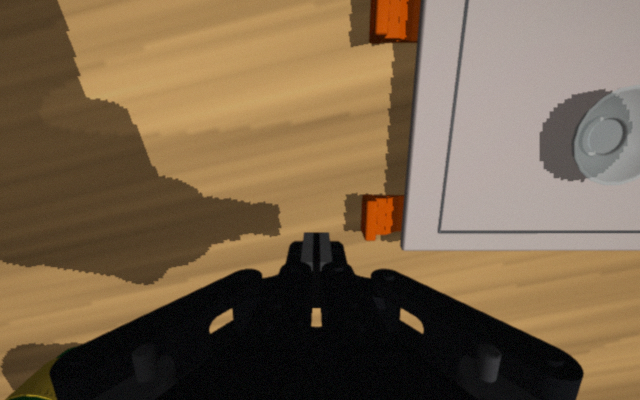

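The tab's outer edge is at column 362, rows 195–240, as predicted. The fingertips at (316,235) stand outside it with the way down clear. Descending, then pushing in.

>>> servo_tool:
  increments: "0 0 0 -0.05 0 1.5 0; 0 0 0 -0.1 0 3 0; 0 0 0 -0.1 0 4.5 0; 0 0 0 -0.1 0 5.4 0; 0 0 0 -0.1 0 5.6 0; 0 0 0 -0.1 0.5 5.6 0; 0 0 0 -0.1 0.8 5.6 0; 0 0 0 -0.1 0.8 5.6 0"

```text
time: 7.95
eef_pos: [0.5911, -0.126, 0.0244]
tcp_rot: [0.108, 0.994, -0.0, 0.001]
contact_force: [0.0, 0.3, 0.3]
opening: 0.0
```

```bash
python3 -c "
from h import *
delta(.066,-.138,.023)"
```

```text
target [ 0.59564489 -0.09999574  0.023     ] rotvec [-0.0001  0.0018  0.0009] shift cm [0.11 2.64 0.14]
t 7.95 f [0.05 0.28 0.32] pos [ 0.5911 -0.126   0.0244] op 0.0 q6 [-0.38  0.4   1.88  0.    0.86 -1.73]
```

>>> servo_tool:
  increments: "0 0 0 0.1 0.3 0.1 0; 0 0 0 0.1 0.6 0.1 0; 0 0 0 0.1 0.9 0.1 0; 0 0 0 0.1 1.0 0.1 0; 0 0 0 0.1 1.0 0.1 0; 0 0 0 0.1 1.0 0.1 0"

```text
time: 8.45
eef_pos: [0.5914, -0.1167, 0.0224]
tcp_rot: [0.109, 0.994, -0.0, 0.0]
contact_force: [-0.3, -0.4, -0.0]
opening: -0.002
```

>>> servo_tool:
  increments: "0 0 0 0 0.2 0 0; 0 0 0 0 0.4 0 0; 0 0 0 0 0.6 0 0; 0 0 0 0 0.6 0 0; 0 0 0 0 0.6 0 0"

```text
time: 8.87
eef_pos: [0.5927, -0.1109, 0.0223]
tcp_rot: [0.109, 0.994, -0.0, 0.0]
contact_force: [-0.8, -1.7, -0.8]
opening: -0.0
```

>>> servo_tool:
  increments: "0 0 0 0 0.15 0 0; 0 0 0 0 0.3 0 0; 0 0 0 0 0.5 0 0; 0 0 0 0 0.5 0 0; 0 0 0 0 0.5 0 0"

```text
time: 9.28
eef_pos: [0.5938, -0.1058, 0.0223]
tcp_rot: [0.109, 0.994, 0.0, 0.0]
contact_force: [0.4, -1.2, -0.3]
opening: -0.001
```

Run:
```python
from h import *
from plant import ctrl
delta(.066,-.118,.023)
for n in("wrist","top"):
    im,d=ctrl.read_camera(n)
    if n=="top": im=cv2.resize(im[140:260,230:370],None,fx=5,fy=5)
    cv2.imwrite(f"pics/{n}3.png",im[:,:,::-1])
```

```text
target [ 0.59996346 -0.08046756  0.023     ] rotvec [ 0.0003  0.0001 -0.0001] shift cm [-0.05  2.6  -0.07]
t 9.2833 f [ 0.38 -1.17 -0.25] pos [ 0.5938 -0.1058  0.0223] op -0.001 q6 [-0.34  0.41  1.88  0.    0.86 -1.7 ]
```

View pics/wrist3.png

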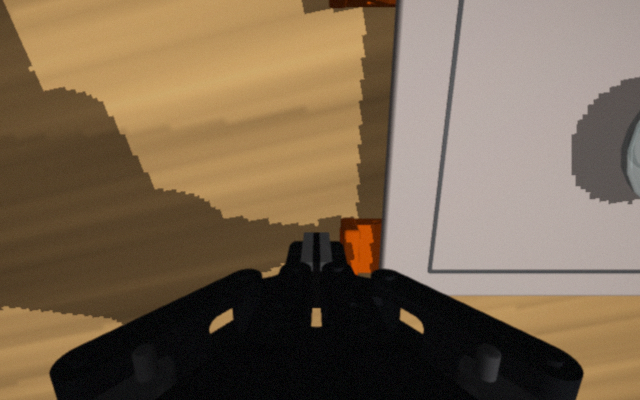

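The fingertip touches or nearly touches the tab's outer face at column 340, centred on it. Pushing on.

>>> servo_tool:
  increments: "0 0 0 0 0.2 0 0; 0 0 0 0 0.4 0 0; 0 0 0 0 0.6 0 0; 0 0 0 0 0.7 0 0; 0 0 0 0 0.7 0 0; 0 0 0 0 0.7 0 0"

```text
time: 9.88
eef_pos: [0.5953, -0.0989, 0.0223]
tcp_rot: [0.109, 0.994, 0.0, 0.0]
contact_force: [0.3, -0.6, -0.5]
opening: -0.001
```

>>> servo_tool:
  increments: "0 0 0 0 0.15 0 0; 0 0 0 0 0.3 0 0; 0 0 0 0 0.45 0 0; 0 0 0 0 0.5 0 0; 0 0 0 0 0.5 0 0; 0 0 0 0 0.5 0 0"

```text
time: 10.38
eef_pos: [0.5964, -0.0941, 0.0223]
tcp_rot: [0.109, 0.994, 0.0, 0.0]
contact_force: [-0.7, -1.7, -0.5]
opening: 0.001
```

Run:
```python
from h import *
delta(.066,-.118,.023)
```

```text
target [ 0.59996346 -0.08046756  0.023     ] rotvec [ 0.0003  0.0001 -0.0002] shift cm [-0.05  1.41 -0.07]
t 10.3833 f [-0.66 -1.73 -0.51] pos [ 0.5964 -0.0941  0.0223] op 0.001 q6 [-0.32  0.41  1.88  0.    0.86 -1.68]
```

>>> servo_tool:
  increments: "0 0 0 0 0.1 0 0; 0 0 0 0 0.2 0 0; 0 0 0 0 0.2 0 0; 0 0 0 0 0.2 0 0"

```text
time: 10.72
eef_pos: [0.5965, -0.0937, 0.0224]
tcp_rot: [0.108, 0.994, -0.001, -0.0]
contact_force: [-1.9, -6.7, -0.2]
opening: -0.002
```

>>> servo_tool:
  increments: "0 0 0 0 0.1 0 0; 0 0 0 0 0.2 0 0; 0 0 0 0 0.2 0 0; 0 0 0 0 0.2 0 0"

```text
time: 11.05
eef_pos: [0.5966, -0.0934, 0.0225]
tcp_rot: [0.108, 0.994, -0.003, -0.0]
contact_force: [-3.3, -11.0, 0.7]
opening: -0.003
```

Run:
```python
from h import *
from plant import ctrl
delta(.066,-.118,.023)
im,d=ctrl.read_camera("wrist")
cv2.imwrite(f"pics/w4.png",im[:,:,::-1])
```

```text
target [ 0.59996346 -0.08046756  0.023     ] rotvec [-0.0055 -0.0003  0.0017] shift cm [-0.05  1.33 -0.06]
t 11.05 f [ -3.34 -10.96   0.67] pos [ 0.5966 -0.0934  0.0225] op -0.003 q6 [-0.32  0.41  1.88 -0.01  0.86 -1.67]
```

View pics/w4.png

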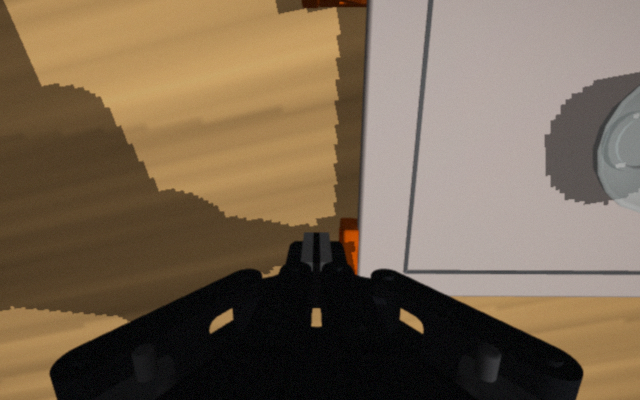

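The tab (columns 341–358) now lies against the plate edge (column 360), and the push met a hard stop at 11 N. Backing off, rising, and moving back over the corner.

>>> servo_tool:
  increments: "0 0 0 0 -0.6 0 0; 0 0 0 0 -1.4 0 0; 0 0 0 0 -2 0 0; 0 0 0 0 -2 -1.5 0; 0 0 0 0 -2 -3.5 0; 0 0 0 0 -0.5 -4 0; 0 0 0 0 2 -4 0; 0 0 0 0 3.5 -4 0; 0 0 0 0 4 -4 0; 0 0 0 0 4 -4 0"

```text
time: 11.93
eef_pos: [0.6057, -0.0501, 0.0621]
tcp_rot: [0.108, 0.994, 0.0, -0.0]
contact_force: [-0.1, 0.6, 0.5]
opening: -0.002
```

Run:
```python
from h import *
delta(.068,-.088,.036)
```

```text
target [ 0.60839413 -0.05160714  0.036     ] rotvec [ 0.0004 -0.0005  0.0017] shift cm [-0.29 -0.09  2.61]
t 11.9333 f [-0.11  0.61  0.51] pos [ 0.6057 -0.0501  0.0621] op -0.002 q6 [-0.25  0.35  1.86  0.    0.93 -1.6 ]
```

>>> servo_tool:
  increments: "0 0 0 -0.3 -0.1 1 0; 0 0 0 -0.3 -0.1 2 0; 0 0 0 -0.3 -0.1 2.5 0; 0 0 0 -0.3 -0.1 2.7 0; 0 0 0 -0.3 -0.1 2.75 0; 0 0 0 -0.3 -0.1 2.8 0; 0 0 0 -0.3 -0.1 2.8 0; 0 0 0 -0.3 -0.1 2.8 0"

```text
time: 12.6
eef_pos: [0.6086, -0.0532, 0.034]
tcp_rot: [0.109, 0.994, 0.0, 0.0]
contact_force: [0.2, -0.1, 0.1]
opening: 0.001
```

>>> servo_tool:
  increments: "0 0 0 0 0 0.1 0; 0 0 0 0 0 0.1 0; 0 0 0 0 0 0.1 0"

```text
time: 12.85
eef_pos: [0.6087, -0.0531, 0.0338]
tcp_rot: [0.109, 0.994, -0.0, 0.0]
contact_force: [-1.6, -1.1, 4.9]
opening: 0.004
```

>>> servo_tool:
  increments: "0 0 0 0 0 0.05 0; 0 0 0 0 0 0.05 0; 0 0 0 0 0 0.05 0; 0 0 0 0 0 0.05 0"

```text
time: 13.18
eef_pos: [0.6088, -0.0531, 0.0338]
tcp_rot: [0.109, 0.994, -0.0, 0.0]
contact_force: [-2.5, -0.5, 6.0]
opening: -0.001
```

>>> servo_tool:
  increments: "0 0 0 0 0 -1 0; 0 0 0 0 0 -3 0; 0 0 0 0 0 -6 0; 0 0 0 0 0 -9 0; 0 0 0 0 0 -12 0; 0 0 0 0 -3 -15 0; 0 0 0 0 -7 -15 0; 0 0 0 0 -11 -15 0; 0 0 0 0 -14 -15 0; 0 0 0 0 -14 -15 0"

```text
time: 14.02
eef_pos: [0.5775, -0.1945, 0.1835]
tcp_rot: [0.111, 0.994, -0.001, 0.001]
contact_force: [0.6, -1.2, 0.8]
opening: -0.0
```

Run:
```python
from h import *
from plant import ctrl
s=ctrl.get_state();print(s["eef_pos"],s["dq"].round(3),s["contact_force"])
for n in("top","scene"):
    im,d=ctrl.read_camera(n)
    im=cv2.resize(im[140:270,230:370] if n=="top" else im[195:315,265:415],None,fx=4.4,fy=4.4,interpolation=cv2.INTER_CUBIC)
    cv2.imwrite(f"pics/{n}5.png",im[:,:,::-1])
```

```text
[ 0.5774626  -0.194494    0.18353301] [ 0.068 -0.     0.017  0.057  0.017  0.056] [ 0.56735456 -1.16778581  0.81221059]
```

View pics/top5.png

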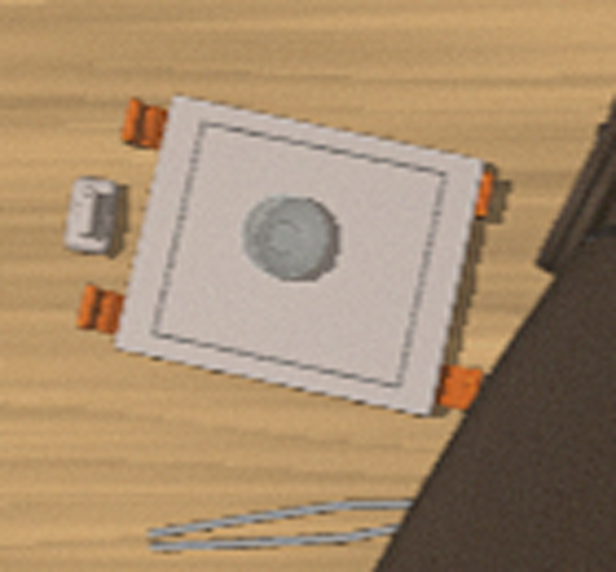

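View pics/scene5.png

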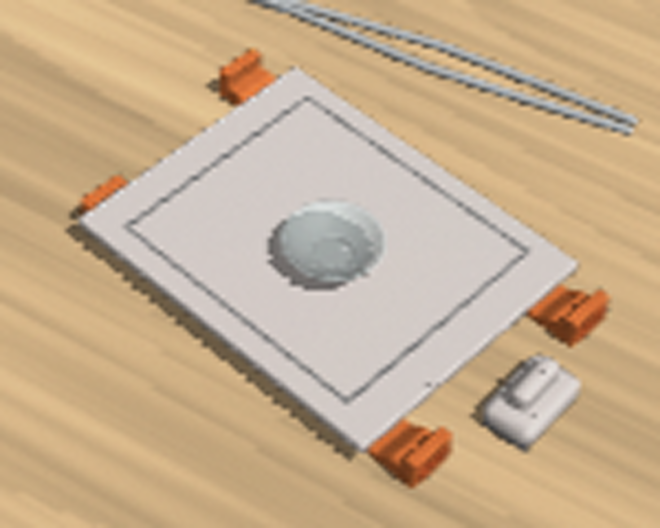

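The far right tab lies flat against the plate edge. The other three shims still stand out, and the dish and magnet haven't moved. The arm is well clear, so I'll let it settle and hand the job in.

>>> servo_tool:
  increments: "0 0 0 0 0 0 0; 0 0 0 0 0 0 0; 0 0 0 0 0 0 0"

```text
time: 14.37
eef_pos: [0.5785, -0.1883, 0.1826]
tcp_rot: [0.108, 0.994, 0.0, -0.0]
contact_force: [-0.2, -0.3, 0.6]
opening: 0.004
```

```bash
python3 -c "
from plant import ctrl
print(ctrl.sign_off())"
```

```text
the job is handed in; nothing more can be done
None
```

The rocking corner was the far right one. I pushed its shim fully in, the corner is now firm, and I handed the job in at about 14.4 s.

- **Finding the corner:** near left and near right were firm, giving about 0.1 mm under 8 N. Far right dipped 4.3 mm under 4.8 N. I did not press the far left corner, because that dip already settled it.
- **Pushing the shim:** I pushed the far right shim straight in to its hard stop, where it took 11 N with almost no further movement. The wrist, top and scene pictures show its tab flat against the plate edge.
- **Pressing again:** the far right corner then held firm, moving about 0.2 mm under 6 N.
- **Final check:** in the last pictures the other three shims still stand out, and the dish, magnet and tweezer look undisturbed, though the arm hid part of the tweezer in the top view. I did not re-check the tub, jar and cave; the arm did not go near them. The arm is clear, with the tool about 18 cm above the board. None of the checks disagreed.

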